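# Blow the dust off a tip rack with the bench air duster

## Task

Blow the dust off the small tip rack: press the spray cap of the tall slim aluminium canister all the way down, hold it there for about half a second, then let it spring back up. Do not press the cap of the squat white bottle, and do not shift the rack.

Things in the scene. Friction and masses are not known exactly. Their poses are not given: they have to be found in the camera images.
- tall_top (a point): Centre of the cap's flat top on the tall canister: press here, straight down. Canister: plain aluminium, 60 mm across, fixed in a bracket with a 90 mm square foot, the tallest of three containers. Cap: white disc 40 mm across, 16 mm high, top 230 mm above the bench when up; the point moves with it. -x axis: along the stub nozzle (14 mm beyond the cap's edge), towards the rack. z: up.
- tall_cap (a joint): Travel of the tall canister's spray cap, in m: 0 when up, grows as it is pressed straight down, 0.012 at its stop. A spring returns it: it starts to move at 3 N and is fully down at 9 N.
- squat_top (a point): Centre of the top of the look-alike cap (40 mm across, same spring and travel) of the squat white bottle, 88 mm across, fixed in a 110 mm square foot; 135 mm above the bench. z: up. Not to be pressed. (The third container, a clear glass bottle with a screw cap, fixed, 80 mm across, 170 mm high, has no spray cap.)
- tip_rack: Loose orange plastic tip rack, a closed block 90 mm (x) by 70 mm (y) by 45 mm high with small wells on top, about 0.2 kg, lying on the bench, its centre about 108 mm from the tall canister's axis, in front of its nozzle. Origin: centre of its underside; z axis: up.
Not all that is in view belongs to the job. There is more than one size of the tip_rack; the one meant has the size given above.

How it is judged:
By the outcome, as a careful person would: the job done as asked, in the order asked, and still so for the second after the job is handed in, with the robot touching nothing.
It also fails if it takes over 32 s, if anything falls off the work surface, if the arm or the gripper's body presses on something with over 40 N, if the wrist force passes 120 N, or if a joint passes its speed limit or range.

## Robot

A 6-joint arm with a two-finger parallel gripper is mounted at the origin on the work surface. World frame = base frame: x ahead of the robot, y to its left, z up, the work surface at z = 0. Lengths are in mm, angles in rad, forces in N, time in s.
With the tool pointing down it reaches from about 275 to 750 mm from the base axis. Payload 10.2 kg.
Tool frame: the origin (TCP) lies between the finger pads; the fingertips stand 17 mm ahead of it and the grasp point (between the pads) lies 2 mm behind it; z points along the fingers, y is the line along which they close (so a half turn about z gives the same grasp; the last joint's range is limited). The gripper opens to 85 mm and grips with 20 to 120 N. Pads are 22 mm wide; open, the fingers measure 114 mm over their backs; the gripper's body (76 mm by 85 mm) begins 54 mm behind the grasp point. The pads swing forward as they close: fully open they stand 13 mm farther back than shut.
Start: joints at [-1.429, 0.313, 1.498, -0, 1.331, -0.223], TCP at [187.288, -490.464, 248.294] pointing down, gripper open.
Joint ranges: [-2.94, 2.94], [-0.97, 2.17], [0.19, 2.56], [-1.23, 4.37], [0.02, 3.11], [-2.88, 2.88]. Speed limits (rad/s): [2.39, 2.39, 3.01, 3.14, 3.14, 3.14].

## Interface

Orientations are given as a unit quaternion [w, x, y, z].
In Python, from rig import * gives the robot as it stands.
- The arm moves only by the tool step_arm, never from a script. Its argument "commands" is text: rows parted by semicolons, each of 7 numbers parted by spaces: the opening, from 0 (shut) to 1 (fully open), then the shift along the tool's x, y, z in cm, then the turn, a rotation vector about the tool's x, y, z in rad. In form: hand x y z rx ry rz; .... A call has 1 to 20 rows; each row is the pose to reach, as a shift and turn from the pose commanded when the call began, along the tool's axes at that moment; what a row does not reach only later rows make up. A row lasts 1/12 s, in which the tool goes at most 41.7 mm and 7.16 degrees, less where a joint would pass 70% of its speed; a pose out of reach is approached as far as the arm can. A call with a gripper value outside its range is refused whole. The fingers move at their own pace and stop on an object; "newtons" is the grip in N (left out, the last holds). Time passes only in rows, so rows that repeat a pose let the fingers close. It gives the time, the measured TCP pose, the force, the opening and the grip force at its end, in the units of the state.
- sense(): the state, without advancing time (a new reading comes with each control period).
- capture(name): name is "scene" or "top" or "wrist"; returns the picture (480x640x3 uint8, red, green, blue); there is no depth.
- camera_model(name): a dict with "mtx" (3x3 intrinsics, pixels), "eye" and "rotation" of the camera in the world. Camera axes: x right, y down, z forward; pixel columns grow to the right and rows downward; lengths in mm; the calibration is good to about 2 mm. A picture is of the moment at which its call begins: read the wrist's pose just before it. camera_model takes no time and is no camera call; for the wrist camera it gives the pose at the moment of the call.
- finish_job(): hands the job in; it is judged then, once.
Trained networks look in the newest picture that a camera, given by its name, has taken for a name from the list of things; names that differ only in an ending like _2 or _b are one class to them, and where a whole thing is asked for, a point or a joint stands for the part that bears it (a point fixed in the world has none). Each returns a list of dicts, best first, with "score" (0 to 1); they miss things now and then, are a little off and sometimes report something else, mostly with a low value. They report only what shows in the picture. A call takes as long as a camera call. They do not tell look-alikes from the thing itself.
- search_frame(camera, label): "rect" ([centre column, centre row, width, height] in pixels, round what is visible of it).
- trace(camera, label): "mask" (480x640 bool, what is visible of it) and "rect" ([centre column, centre row, width, height] in pixels, round what is visible of it).
- spot_point(camera, label): "xy" ([column, row] in pixels: a listed point, or the origin of a listed thing).
The state is a dict: "time_s": time; "joints": joint angles; "dq": joint speeds; "tau": joint torques, N m; "eef_pos": TCP position; "ee_rot": TCP orientation; "force": force on the tool from outside, world axes, zero at the start; "wrist_torque": the same for the moment, N m; "grip_width": opening from 0.0 (shut) to 1.0 (fully open); "grip_force": force on a finger pad.
Only numpy, scipy, OpenCV 4.12 (cv2) and the standard library are available. Lean on these libraries where they do the work, as an engineer would, in place of code of your own. Each camera call takes 0.05 s, during which the arm holds its last target. There are 200 camera calls.

## Working session

There is one attempt and no reset: what is moved stays moved. The work goes in short steps, Python scripts to look and compute and a tool call to move; the robot and the scene stay as the last step left them, time stands still between calls to the robot, and variables do not carry over. Pictures are saved under pics/ and viewed, at most 10 in all, crops included, and the job is handed in when it is done.

Besides the shell and the picture viewer there is one more tool, called after "Emit:" as name(argument=value, ...) on one line, values as JSON. step_arm: Moves the arm, as the interface text tells. Its arguments: {"type":"object","properties":{"commands":{"type":"string"},"newtons":{"type":"number"}},"required":["commands"]}

```bash
mkdir -p pics; cat > h.py <<'E'
from rig import *
import numpy as np, cv2
def onplane(cam,xy,z):
    m=camera_model(cam);K=np.array(m["mtx"]);R=np.array(m["rotation"]);e=np.array(m["eye"])
    d=R@np.linalg.inv(K)@np.array([xy[0],xy[1],1.]);return e+d*(z-e[2])/d[2]
def proj(cam,P):
    m=camera_model(cam);K=np.array(m["mtx"]);R=np.array(m["rotation"]);e=np.array(m["eye"])
    c=K@(R.T@(np.array(P)-e));return c[:2]/c[2]
E
python3 - <<'E'
from h import *
ims=[]
for c in("scene","top"):
    im=capture(c);cv2.imwrite(f"pics/{c}.png",im[:,:,::-1])
    for l,z in(("tall_top",230),("squat_top",135),("tip_rack",0)):
        for r in spot_point(c,l)[:3]: print(c,l,round(r["score"],2),np.round(r["xy"]),onplane(c,r["xy"],z).round(),onplane(c,r["xy"],135).round())
print(camera_model("scene")["eye"],camera_model("top")["eye"])
s=sense();print(s["time_s"],s["ee_rot"],s["eef_pos"])
E
```

```text
Traceback (most recent call last):
  File "h.py", line 5, in onplane
    d=R@np.linalg.inv(K)@np.array([xy[0],xy[1],1.]);return e+d*(z-e[2])/d[2]
      ~^~~~~~~~~~~~~~~~~
ValueError: matmul: Input operand 1 has a mismatch in its core dimension 0, with gufunc signature (n?,k),(k,m?)->(n?,m?) (size 3 is different from 4)
```

View pics/scene.png

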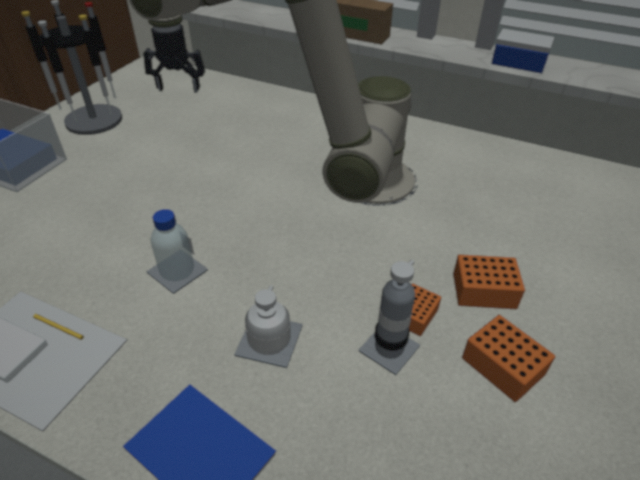

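The scene view shows the tall canister with its cap at about (402,272). The small rack is behind it at (422,307), the squat bottle at (266,322), and two larger racks are to the right. The camera's rotation is a quaternion, so I'll fix the helper.

```bash
cat > h.py <<'E'
from rig import *
import numpy as np, cv2
from scipy.spatial.transform import Rotation as Rn
def cam_(c):
    m=camera_model(c);q=m["rotation"];return np.array(m["mtx"]),Rn.from_quat([q[1],q[2],q[3],q[0]]).as_matrix(),np.array(m["eye"])
def onplane(cam,xy,z):
    K,R,e=cam_(cam);d=R@np.linalg.inv(K)@np.array([xy[0],xy[1],1.]);return e+d*(z-e[2])/d[2]
def proj(cam,P):
    K,R,e=cam_(cam);c=K@(R.T@(np.array(P)-e));return c[:2]/c[2]
E
python3 - <<'E'
from h import *
for c in("scene","top"):
    im=capture(c);cv2.imwrite(f"pics/{c}2.png",im[:,:,::-1])
    for l,z in(("tall_top",230),("squat_top",135),("tip_rack",0)):
        for r in spot_point(c,l)[:3]: print(c,l,round(r["score"],2),np.round(r["xy"]),onplane(c,r["xy"],z).round())
    print(cam_(c)[2])
s=sense();print(s["time_s"],s["ee_rot"],s["eef_pos"])
E
```

```text
scene tall_top 0.91 [402. 267.] [534. 235. 230.]
scene squat_top 0.63 [264. 295.] [623.   6. 135.]
scene tip_rack 0.91 [415. 317.] [434. 259.   0.]
scene tip_rack 0.91 [483. 290.] [294. 373.   0.]
scene tip_rack 0.71 [498. 368.] [486. 444.   0.]
[1163.0027316   371.74474127  859.15416415]
top tall_top 0.62 [232. 208.] [536. 231. 230.]
top squat_top 0.6 [351. 178.] [613.  14. 135.]
top tip_rack 0.92 [186. 327.] [301. 367.   0.]
top tip_rack 0.77 [234. 267.] [435. 266.   0.]
top tip_rack 0.72 [154. 244.] [482. 447.   0.]
[ 403.59948792   48.80876817 1176.76088152]
0.5 [-2.77782833e-05  9.83411269e-01  1.81389844e-01  1.02512472e-05] [ 187.3039114  -490.44947598  248.26646225]
```

View pics/top2.png

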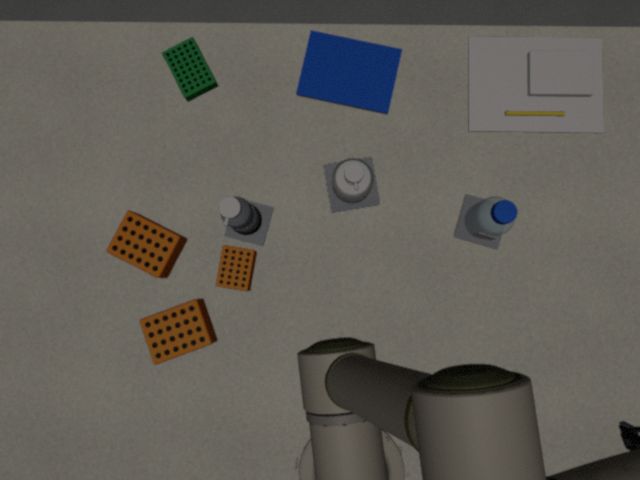

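Top view: the canister's cap is at (231,208), with its nozzle towards the small rack at (235,267). Both cameras agree within 5 mm. I'll shut the fingers and go above the cap.

Emit:
step_arm(commands="0 0 0 -4; 0 0 0 -8 0 0 0")

```text
invalid input at $.commands[0]: expected 7 numbers
```

Emit:
step_arm(commands="0 0 0 -4 0 0 0; 0 3 -2.8 -8 0 0 0; 0 58.3 -55.1 -8.2 0 0 0; 0 58.3 -55.1 -8.2 0 0 0; 0 58.3 -55.1 -8.2 0 0 0; 0 58.3 -55.1 -8.2 0 0 0; 0 58.3 -55.1 -8.2 0 0 0; 0 58.3 -55.1 -8.2 0 0 0; 0 58.3 -55.1 -8.2 0 0 0; 0 58.3 -55.1 -8.2 0 0 0; 0 58.3 -55.1 -8.2 0 0 0; 0 58.3 -55.1 -8.2 0 0 0; 0 58.3 -55.1 -8.2 0 0 0; 0 58.3 -55.1 -8.2 0 0 0; 0 58.3 -55.1 -8.2 0 0 0; 0 58.3 -55.1 -8.2 0 0 0; 0 58.3 -55.1 -8.2 0 0 0; 0 58.3 -55.1 -8.2 0 0 0; 0 58.3 -55.1 -8.2 0 0 0; 0 58.3 -55.1 -8.2 0 0 0")

```text
time_s: 2.17
eef_pos: [526.0, 214.3, 329.9]
ee_rot: [0.0, 0.983, 0.182, 0.0]
force: [-0.2, -0.9, 0.8]
grip_width: -0.004
grip_force: 0.0
```

```bash
python3 - <<'E'
from h import *
s=sense();print(s["eef_pos"],s["ee_rot"])
im=capture("wrist")
for c in("wrist","top","scene"):
    if c!="wrist": capture(c)
    for r in spot_point(c,"tall_top")[:3]: print(c,round(r["score"],2),np.round(r["xy"],1),onplane(c,r["xy"],230).round(1))
    for r in trace(c,"tall_cap")[:2]: print(c,"cap",round(r["score"],2),np.round(r["rect"],1),r["mask"].sum())
p=proj("wrist",[535,233,230]);print(p,cam_("wrist")[2])
cv2.imwrite("pics/w1.png",im[:,:,::-1]);print(sense()["eef_pos"])
E
```

```text
[525.97748242 214.3286741  329.93799607] [2.48702536e-05 9.83377165e-01 1.81574603e-01 1.22710818e-04]
wrist 0.64 [288.7 215.5] [540.5 241.4 230. ]
wrist cap 0.8 [290.8 220.3  58.2  78.1] 3300
top 0.58 [231.2 207.5] [535.7 232.3 230. ]
top cap 0.53 [225.6 221.    3.4   7.2] 32
scene 0.92 [401.5 268.8] [537.8 235.6 230. ]
scene cap 0.78 [403.6 273.9  23.9  26. ] 464
[290.93443235 223.0332579 ] [605.7289889  241.56154178 456.18254082]
[525.47868658 211.01413527 330.51017977]
```

View pics/w1.png

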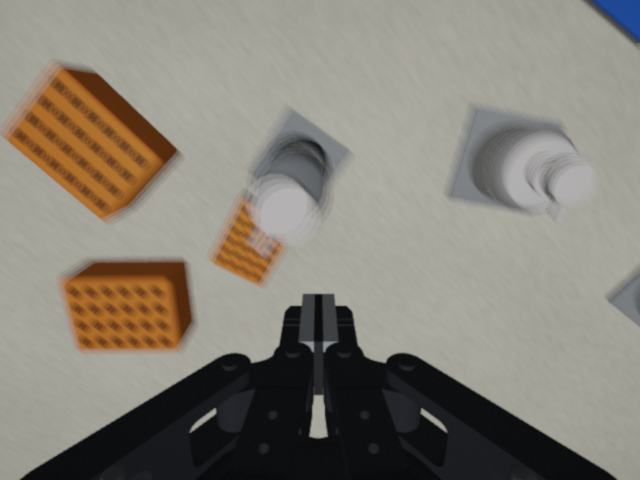

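The wrist view is blurred because the arm was still moving, with the cap at about (285,208). The arm has now settled, so I'll retake the picture.

```bash
python3 - <<'E'
from h import *
im=capture("wrist")
for r in spot_point("wrist","tall_top")[:3]: print(round(r["score"],2),np.round(r["xy"],1),onplane("wrist",r["xy"],230).round(1))
for r in trace("wrist","tall_cap")[:2]:
    print("cap",round(r["score"],2),np.round(r["rect"],1),r["mask"].sum())
cv2.imwrite("pics/w2.png",im[130:310,180:420,::-1].repeat(3,0).repeat(3,1))
s=sense();print(s["eef_pos"],s["time_s"],proj("wrist",[536,233,230]))
E
```

```text
0.67 [285.9 217.4] [537.5 237.5 230. ]
cap 0.72 [286.4 215.1  60.4  73.9] 3359
[525.56190813 211.44229875 330.30199722] 2.7667 [292.06005636 222.01619351]
```

View pics/w2.png

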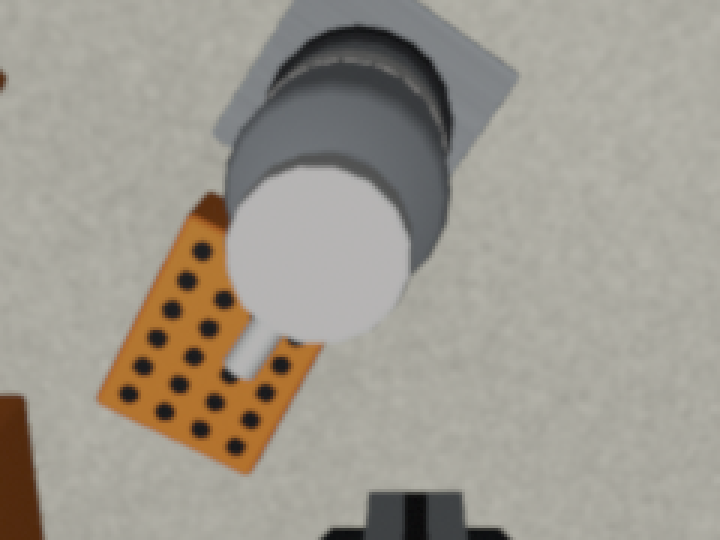

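The cap's top is centred at full-frame (286,215), which puts it at about (538,237). I'll align over it and descend to just above.

Emit:
step_arm(commands="0 2 -1.9 0 0 0 0; 0 2 -1.9 2 0 0 0; 0 2 -1.9 4 0 0 0; 0 2 -1.9 6 0 0 0; 0 2 -1.9 7 0 0 0; 0 2 -1.9 7 0 0 0; 0 2 -1.9 7 0 0 0")

```text
time_s: 3.35
eef_pos: [537.7, 236.8, 260.6]
ee_rot: [-0.0, 0.983, 0.181, 0.0]
force: [0.3, -0.4, 0.4]
grip_width: 0.0
grip_force: 0.0
```

```bash
python3 - <<'E'
from h import *
im=capture("wrist");sc=capture("scene")
for c in("wrist","scene"):
  for r in spot_point(c,"tall_top")[:1]: print(c,round(r["score"],2),np.round(r["xy"],1),onplane(c,r["xy"],230).round(1))
a=im[180:480,170:470,::-1].repeat(2,0)[:,:].repeat(2,1)[:560,:400*2]
b=cv2.resize(sc[200:340,340:480,::-1],(560,560))
cv2.imwrite("pics/w3.png",cv2.resize(np.hstack([a[:560],b]),(800,390)))
s=sense();print(s["eef_pos"],s["time_s"],s["force"])
E
```

```text
wrist 0.56 [316.7 299.2] [537.9 237.6 230. ]
scene 0.78 [399.7 267.3] [535.7 231.7 230. ]
[537.86439865 236.95121656 261.15955219] 3.55 [ 1.04634106  0.64000245 -0.03162862]
```

View pics/w3.png

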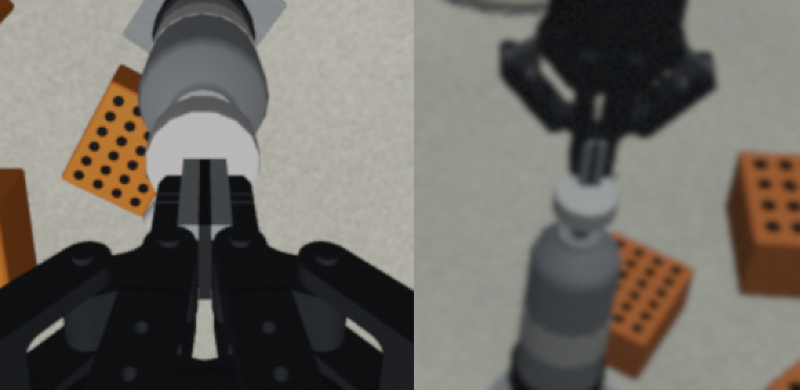

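The tips sit laterally over the cap in both halves of the picture. I'll check the fore-aft alignment numerically.

```bash
python3 - <<'E'
from h import *
for z in(240,244,250): print(z,proj("scene",[538,237,z]),proj("wrist",[538,237,z]))
for c,p in(("scene",[402.7,267]),("wrist",[170+203/.69/2,180+168/.697/2])): print(c,p,onplane(c,p,230))
E
```

```text
240 [402.91927715 264.99847202] [317.92641829 310.33731217]
244 [403.20051212 263.32697287] [317.92658722 315.02549069]
250 [403.62566204 260.80012598] [317.92685585 322.48065204]
scene [402.7, 267] [532.72522849 236.06391982 230.        ]
wrist [317.10144927536237, 300.51649928263987] [537.3541954  237.17150106 230.        ]
```

Alignment is good to about 4 mm. Now I'll press, reading the force between short calls, since the clock stands still in between.

Emit:
step_arm(commands="0 0 0 0.6 0 0 0; 0 0 0 1.2 0 0 0; 0 0 0 1.6 0 0 0; 0 0 0 2 0 0 0; 0 0 0 2.3 0 0 0")

```text
time_s: 3.97
eef_pos: [537.6, 236.9, 237.2]
ee_rot: [-0.0, 0.983, 0.181, 0.0]
force: [-2.6, -1.2, 7.5]
grip_width: -0.004
grip_force: 3.9
```

Emit:
step_arm(commands="0 0 0 0.3 0 0 0; 0 0 0 0.4 0 0 0")

```text
time_s: 4.13
eef_pos: [537.7, 237.0, 234.9]
ee_rot: [0.0, 0.983, 0.181, 0.001]
force: [-5.5, -1.7, 21.4]
grip_width: -0.001
grip_force: 10.8
```

The force has jumped to 21 N, so the cap is on its stop. Holding.

Emit:
step_arm(commands="0 0 0 0.02 0 0 0; 0 0 0 0.02 0 0 0; 0 0 0 0.02 0 0 0")

```text
time_s: 4.38
eef_pos: [537.7, 237.0, 235.0]
ee_rot: [0.0, 0.983, 0.181, 0.001]
force: [-5.4, -1.6, 16.6]
grip_width: 0.001
grip_force: 8.2
```

Emit:
step_arm(commands="0 0 0 0 0 0 0; 0 0 0 0 0 0 0; 0 0 0 0 0 0 0")

```text
time_s: 4.63
eef_pos: [537.7, 237.0, 235.0]
ee_rot: [0.0, 0.983, 0.181, 0.001]
force: [-5.6, -2.1, 14.8]
grip_width: 0.004
grip_force: 8.2
```

Emit:
step_arm(commands="0 0 0 -1 0 0 0; 0 0 0 -3 0 0 0; 0 0 0 -5 0 0 0; 0 0 0 -8 0 0 0; 0 0 0 -10 0 0 0; 0 0 0 -10 0 0 0; 0 0 0 -10 0 0 0; 0 0 0 -10 0 0 0")

```text
time_s: 5.3
eef_pos: [537.2, 236.8, 331.3]
ee_rot: [0.0, 0.983, 0.181, -0.001]
force: [-0.2, -0.1, -0.2]
grip_width: -0.0
grip_force: 0.0
```

```bash
python3 - <<'E'
from h import *
im=capture("wrist");sc=capture("scene")
for r in spot_point("scene","tip_rack")[:3]: print(np.round(r["xy"],1))
cv2.imwrite("pics/w4.png",np.hstack([cv2.resize(im[130:330,180:380,::-1],(400,400)),cv2.resize(sc[220:380,340:500,::-1],(400,400))]))
s=sense();print(s["eef_pos"],s["time_s"],s["force"])
E
```

```text
[497.4 367.3]
[412.9 317. ]
[484.  290.7]
[537.31227601 236.84695629 331.42956972] 5.45 [-0.19216238 -1.15626683  0.60188305]
```

View pics/w4.png

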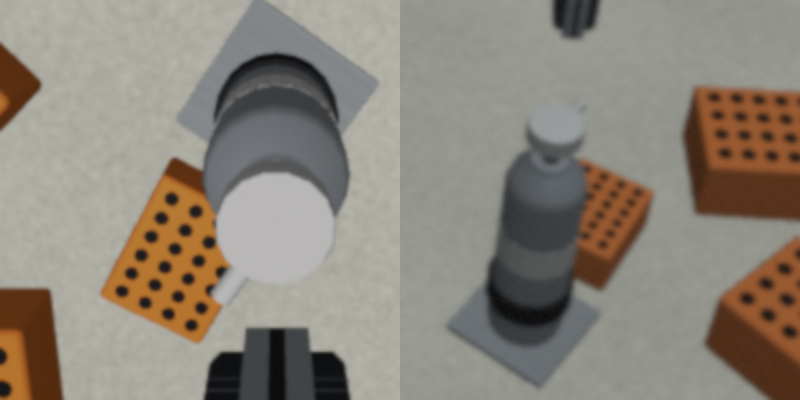

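The cap is back up, the rack hasn't moved and the gripper is clear. Handing in.

```bash
python3 -c "
from rig import *
print(finish_job())"
```

```text
the job is handed in; nothing more can be done
None
```

I pressed the tall canister's cap to its stop (15–21 N, 9 N needed), held it about 0.5 s and let it spring back; the rack and squat bottle were not touched, and the job is handed in at about 5.5 s of the 32 s limit.

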